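# Hold a valve open under its bucket tappet

## Robot

A 7-joint arm with a two-finger parallel gripper is mounted at the origin on the work surface. World frame = base frame: x ahead of the robot, y to its left, z up, the work surface at z = 0. Lengths are in m, angles in rad, forces in N, time in s.
With the tool pointing down it reaches from about 0.425 to 0.925 m from the base axis. Payload 6.8 kg.
Tool frame: the origin (TCP) lies between the finger pads; the fingertips stand 22 mm ahead of it and the grasp point (between the pads) lies 3 mm ahead of it; z points along the fingers, y is the direction in which the jaws open and shut (so a half turn about z gives the same grasp; the last joint's range is limited). The gripper opens to 85 mm and grips with 20 to 120 N. Pads are 22 mm wide; open, the fingers measure 114 mm over their backs; the gripper's body (76 mm by 85 mm) begins 54 mm behind the grasp point. The pads swing forward as they close: fully open they stand 13 mm farther back than shut.
Start: joints at [-1.316, 0.477, 0.022, 1.555, -0.011, 1.109, -0.083], TCP at [0.24, 0.631, 0.253] pointing down, gripper open.
Joint ranges: [-2.96, 2.96], [-0.34, 2.1], [-1.41, 1.46], [0.24, 2.44], [-1.37, 4.51], [0.17, 1.92], [-2.96, 2.96]. Speed limits (rad/s): [2.39, 2.39, 3.14, 3.14, 3.14, 3.14, 3.14].

## Interface

Orientations are given as a unit quaternion [w, x, y, z].
In Python, from station import bot gives the robot as it stands. The module is installed in compiled form; this text tells all that it offers.
- The arm moves only by the tool drive_tool, never from a script. Its argument "series" is one flat list of numbers, 7 for each row, row after row: the opening, from -1 (shut) to 1 (fully open), then the shift along the tool's x, y, z in mm, then the turn, a rotation vector about the tool's x, y, z in rad. In form: [jaw, x, y, z, wx, wy, wz, jaw, x, y, z, wx, wy, wz, ...]. A call has 1 to 12 rows; each row shifts and turns the commanded pose from where the row before left it, along the tool's axes as they then stand; what a row does not reach is not made up. A row lasts 1/8 s, in which the tool goes at most 62.5 mm and 10.7 degrees, less where a joint would pass 70% of its speed; a pose out of reach is approached as far as the arm can. A call with a gripper value outside its range is refused whole. The fingers move at their own pace and stop on an object; "force" is the grip in N (left out, the last holds). Time passes only in rows, so rows that do not move let the fingers close. It gives the time, the measured TCP pose, the force and the opening at its end, in the units of the state.
- bot.get_obs(): the state, without advancing time (a new reading comes with each control period).
- bot.read_camera(name): name is "side" or "top"; returns a dict with "pixels" (480x640x3 uint8, blue, green, red), "camera_matrix" (3x3 intrinsics, pixels), "rvec" (rotation vector, rad) and "tvec" (3), from world to camera coordinates, as OpenCV has them. Camera axes: x right, y down, z forward; pixel columns grow to the right and rows downward; lengths in m; the calibration is good to about 2 mm. A picture is of the moment at which its call begins. There is no depth.
- bot.hand_in(): hands the job in, once; it reports no verdict.
The state is a dict: "t": time; "q": joint angles; "joint_vel": joint speeds; "joint_torque": joint torques, N m; "eef_pos": TCP position; "tool_rot": TCP orientation; "contact_force": force on the tool from outside, world axes, zero at the start; "torque": the same for the moment, N m; "gripper_width": opening from 0.0 (shut) to 1.0 (fully open).
Only numpy, scipy, OpenCV 4.12 (cv2) and the standard library are available. Lean on these libraries where they do the work, as an engineer would, in place of code of your own. Each camera call takes 0.05 s, during which the arm holds its last target. There are 200 camera calls.

## Task

Set the wider of the two steel bucket tappets, open end down as it stands, over the bare sprung valve plate on the cylinder head, so that the plate sits inside it. Then push the tappet straight down until the valve spring is compressed by 10 mm (give or take 2 mm) from its free height, and finish while still holding it pressed there: do not let go or back off. Leave the narrower tappet, the spray bottle, the socket and the wrench where they are.

Things in the scene. Friction and masses are not known exactly. Their poses are not given: they have to be found in the camera images.
- tappet_wide: the wider bucket tappet, the one to use: a loose plain steel cup, 42 mm outer diameter, 36 mm tall, standing open end down on a flat 3 mm black rubber mat, about 90 g. Crown (closed flat top) 5 mm thick, skirt 3.5 mm, so the cavity is 35 mm wide and 31 mm deep, open below. Origin at the centre of the lower rim, z up; top of the crown at z = 36 mm.
- tappet_narrow: the narrower bucket tappet, not to be used (its 20 mm cavity does not go over the plate) and to be left alone: the same steel cup, 27 mm in outer diameter, 36 mm tall, standing open end down on the same mat. Origin at the centre of the lower rim. Loose; it may stand on either of the two tappet places.
- head: fixed aluminium cylinder head, a finned block 142 mm (x) by 172 mm (y); origin on the bench under its middle. Top deck 65 mm above the bench, with an 8 mm high rim round the edge and four 6 mm high bolt heads in the corners. At y = +28 mm in its frame the bare valve spring with its plate stands up; at y = -36 mm a neighbouring tappet is already sunk, only 3 mm proud of the deck.
- spring_plate (a point): centre of the flat top of the sprung valve plate, a steel disc 24 mm in diameter and 6 mm thick on top of a dark coil spring; 117 mm above the bench when free. It moves down with the valve. A tappet seated on it has its lower rim 31 mm below this point and its crown's top 5 mm above it, and never reaches the deck.
- spring (a joint): travel of the sprung valve plate in m, straight down: 0 at its free height, growing as it is pressed, stop at 0.018. The spring pushes back with about 6 N at the start of travel and 14 N at 10 mm (0.8 N per mm); it springs back when let go.
- spray: bystander: white spray bottle with a red head, 66 mm in diameter, 184 mm tall, standing on the bench beside the head; origin at the centre of its underside
- socket: bystander: small steel wrench socket, 24 mm in diameter, 38 mm tall, standing on the bench; origin at the centre of its underside
- wrench: bystander: steel open-ended wrench 190 mm long, lying on the bench beyond the head; origin on its underside near its middle, x along its length
Not all that is in view belongs to the job. What is shaped like the tappet_wide but brown is not meant.

How it is judged:
On the way:
1. the wider tappet sits over the sprung plate (horizontal distance between tappet_wide and spring_plate below 0.0075 m and z of tappet_wide in the frame of spring_plate between -0.035 and -0.0275 m and angle between tappet_wide's own z axis and vertical below 0.2 rad), for 0.05 s.
At the end, for the whole second after the job is handed in: The wider tappet sits upright (within 0.2 rad) with its crown on the sprung plate (axes within 7.5 mm, rim 27.5 to 35 mm below the plate), and the robot, touching it with over 3 N, keeps the spring compressed 7.5 to 12.5 mm through the last second (all of step 1 and value of joint spring between 0.0075 and 0.0125 m and contact force between any of the fingers, the arm and tappet_wide above 3 N); the arm keeps its last pose, push and grip.
It fails at once if a bystander (narrower tappet, spray bottle, socket or wrench) is moved by more than 30 mm (distance of any of tappet_narrow, spray, socket, wrench from where it was at the start of the episode above 0.03 m).
It also fails if it takes over 35 s, if anything falls off the work surface, if the arm or the gripper's body presses on something with over 40 N, if the wrist force passes 120 N, or if a joint passes its speed limit or range.

## Working session

There is one attempt and no reset: what is moved stays moved. The work goes in short steps, Python scripts to look and compute and a tool call to move; the robot and the scene stay as the last step left them, time stands still between calls to the robot, and variables do not carry over. Pictures are saved under pics/ and viewed, about 8 in all and at most 12, crops included, and the job is handed in when it is done.

Besides the shell and the picture viewer there is one more tool, called after "Request:" by a JSON object that holds its "op" and its "data", one argument or row to a line. drive_tool: Moves the arm, as the interface text tells. Its arguments: {"type":"object","properties":{"series":{"type":"array"},"force":{"type":"number"}},"required":["series"]}

```bash
mkdir -p pics; cat > h.py <<'E'
import numpy as np, cv2
from scipy.spatial.transform import Rotation as R
from station import bot
def cam(n):
    c=bot.read_camera(n); c['R']=R.from_rotvec(np.ravel(c['rvec'])).as_matrix(); c['t']=np.ravel(c['tvec']); return c
def ray(c,uv,z):
    d=c['R'].T@np.linalg.inv(c['camera_matrix'])@np.array([uv[0],uv[1],1.]); o=-c['R'].T@c['t']
    return o+d*(z-o[2])/d[2]
def proj(c,p):
    return cv2.projectPoints(np.array(p,float).reshape(-1,3),c['rvec'],c['tvec'],c['camera_matrix'],None)[0].reshape(-1,2)
E
python3 - <<'E'
from h import *
for n in('side','top'):
    c=cam(n); cv2.imwrite(f'pics/{n}0.png',c['pixels']); print(n,-c['R'].T@c['t'],c['R'],c['camera_matrix'])
o=bot.get_obs();print(o)
E
```

```text
side [0.468959   0.71475248 0.94220371] [[-0.97399731 -0.22575291  0.01910159]
 [-0.1822149   0.73046344 -0.65819518]
 [ 0.13463646 -0.64456092 -0.75260497]] [[495.30108873   0.         333.59246248]
 [  0.         495.30108873 243.28388468]
 [  0.           0.           1.        ]]
top [ 0.35972683 -0.03047466  1.6284431 ] [[ 1.88866947e-02 -9.99821518e-01  4.74284138e-04]
 [-9.87076695e-01 -1.87214406e-02 -1.59151202e-01]
 [ 1.59131675e-01  2.53768534e-03 -9.87254106e-01]] [[597.95074443   0.         319.36055807]
 [  0.         597.95074443 242.99847928]
 [  0.           0.           1.        ]]
{'t': 0.1, 'q': array([-1.31607433,  0.47773161,  0.02235542,  1.55630459, -0.01147634,
        1.10930119, -0.08308979]), 'joint_vel': array([ 1.10106399e-03, -1.69671275e-03, -1.25145946e-03, -2.11866946e-03,
        5.79645946e-04, -7.10095367e-05, -1.26257132e-04]), 'joint_torque': array([ 4.82113057e-03, -5.97761679e+01,  1.61419004e+00, -2.81952721e+01,
        1.29315653e-02,  5.00284237e-03,  6.22370771e-05]), 'eef_pos': array([0.23941772, 0.63060607, 0.25243392]), 'tool_rot': array([-7.42802156e-05,  1.80402811e-01,  9.83592483e-01, -8.04762537e-04]), 'contact_force': array([-0.35835353,  0.7134456 ,  0.68637061]), 'torque': array([-0.06512215,  0.04314586,  0.03050784]), 'gripper_width': 0.9959517068654381}
```

View pics/top0.png

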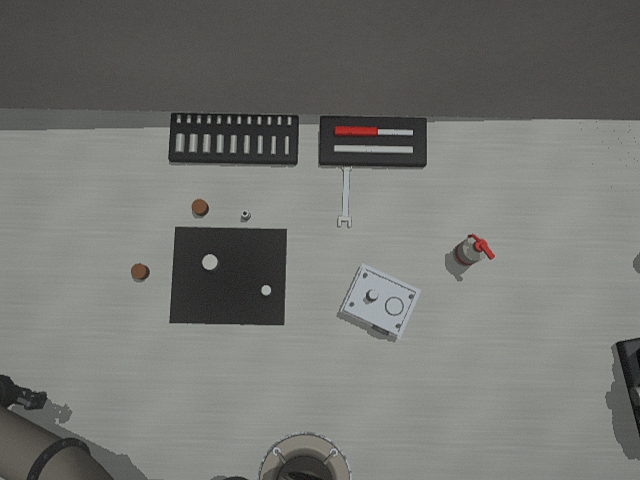

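View pics/side0.png

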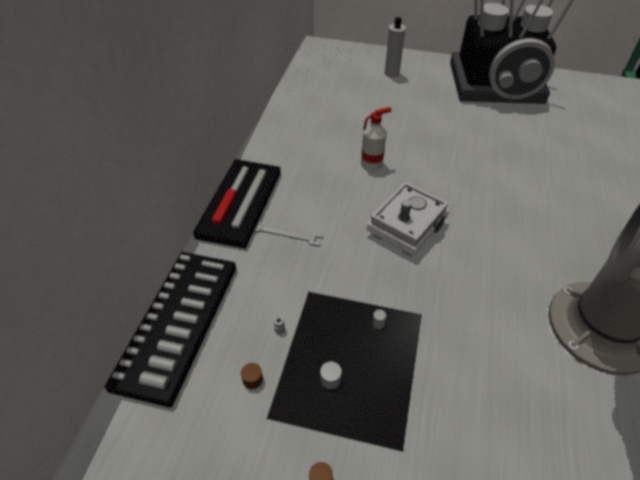

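In the top view the candidates are:
- wide steel cup on the mat, (210,262)
- narrow steel cup, (266,290)
- brown look-alikes, (200,207) and (139,271)
- socket, (246,214)
- the sunk tappet, (394,306)

I choose (210,262), which is (330,374) in the side view. The sprung plate is at (372,295) top and (405,208) side. Next I check this in one crop montage and measure.

```bash
python3 - <<'E'
from h import *
T=cam('top');S=cam('side')
def crop(c,u,v,w,h,k): return cv2.resize(c['pixels'][v-h:v+h,u-w:u+w],None,fx=k,fy=k,interpolation=cv2.INTER_CUBIC)
m=np.vstack([np.hstack([crop(T,210,262,25,18,8),crop(T,372,295,25,18,8)]),np.hstack([crop(S,330,374,25,18,8),crop(S,405,208,25,18,8)])])
cv2.imwrite('pics/m.png',m)
for nm,c,(u,v),r in(('wideT',T,(210,262),14),('narT',T,(266,290),12),('wideS',S,(330,374),16),('narS',S,(380,317),14)):
    g=cv2.cvtColor(c['pixels'],cv2.COLOR_BGR2GRAY)[v-r:v+r,u-r:u+r]
    for th in(90,160,190):
        ys,xs=np.nonzero(g>th); p=(u-r+xs.mean(),v-r+ys.mean()) if len(xs) else None
        if p: print(nm,th,len(xs),p,np.ptp(xs)+1,np.ptp(ys)+1,ray(c,p,.039)[:2],ray(c,p,.021)[:2])
print('plate',ray(T,(372,295),.117),ray(S,(405,206),.117))
E
```

```text
wideT 90 191 (np.float64(209.36125654450262), np.float64(261.6178010471204)) 16 16 [0.55982318 0.26726826] [0.56208921 0.27064012]
wideT 160 79 (np.float64(210.59493670886076), np.float64(261.8987341772152)) 14 14 [0.55912793 0.26392811] [0.56138609 0.26726214]
narT 90 82 (np.float64(265.6829268292683), np.float64(289.6463414634146)) 10 10 [0.48760493 0.11393671] [0.48905311 0.11557213]
narT 160 58 (np.float64(265.8965517241379), np.float64(289.58620689655174)) 9 8 [0.48777556 0.11337412] [0.48922567 0.11500317]
wideS 90 336 (np.float64(330.3184523809524), np.float64(371.13988095238096)) 22 21 [0.5610165  0.26981703] [0.56285112 0.26094989]
narS 90 187 (np.float64(381.39572192513367), np.float64(310.28877005347596)) 26 18 [0.48614789 0.10437547] [0.48649045 0.09221124]
plate [ 0.47289332 -0.16199465  0.117     ] [ 0.47830516 -0.14790877  0.117     ]
```

View pics/m.png

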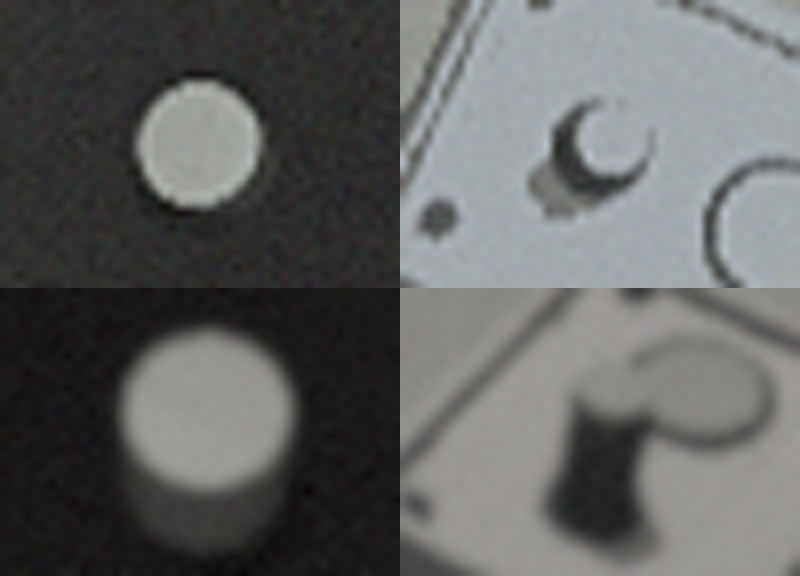

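Crops confirm the choice: a plain wide cup with its crown centre at about (209.4,261.6) top and (330.4,370.8) side. The plate disc centre is at about (373.4,293.8) top and (406.1,202.3) side. Both views agree on the cup. I now refine the plate and check it against model outlines.

```bash
cat >> h.py <<'E'
def delta(p):
    o=bot.get_obs(); q=o['tool_rot']; r=R.from_quat([q[1],q[2],q[3],q[0]])
    print('t',o['t'],'eef',o['eef_pos'].round(4),'zax',r.as_matrix()[:,2].round(4),'xax',r.as_matrix()[:,0].round(3),'F',o['contact_force'].round(1),'w',round(o['gripper_width'],3),'q',o['q'].round(2))
    print('tool delta mm',(r.inv().apply(np.array(p)-o['eef_pos'])*1000).round(1))
def tri(ps):
    A=[];b=[]
    for c,uv in ps:
        P=c['camera_matrix']@np.c_[c['R'],c['t']]
        for i in(0,1): r=P[i]-uv[i]*P[2]; A.append(r[:3]);b.append(-r[3])
    return np.linalg.lstsq(np.array(A),np.array(b),rcond=None)[0]
E
python3 - <<'E'
from h import *
T=cam('top');S=cam('side')
for n,a,b,z in(('cup',(209.4,261.6),(330.4,370.8),.039),('plate',(373.4,293.75),(406.1,202.3),.117)):
    print(n,ray(T,a,z),ray(S,b,z),tri([(T,a),(S,b)]))
print('spray base',ray(T,(463,258),.05),'sunk',ray(T,(394.5,306),.068),ray(S,(414,203),.068))
p=(ray(T,(373.4,293.75),.117)+ray(S,(406.1,202.3),.117))/2
th=np.linspace(0,2*np.pi,60)
# valve axis check: head frame from deck outline at z=.073
im=[]
for c,(u,v) in((T,(378,300)),(S,(408,218))):
    k=5;x=cv2.resize(c['pixels'][v-50:v+50,u-40:u+40],None,fx=k,fy=k,interpolation=cv2.INTER_CUBIC)
    for z in(.117,.111): 
        q=proj(c,np.c_[p[0]+.012*np.cos(th),p[1]+.012*np.sin(th),0*th+z]); q=((q-[u-40,v-50]+.5)*k).round().astype(np.int32)
        cv2.polylines(x,[q],True,(0,0,255) if z>.115 else (0,255,0),1)
    im.append(x)
cv2.imwrite('pics/ov.png',np.hstack(im))
delta([.5605,.268,.13])
E
```

```text
cup [0.55987317 0.26716682 0.039     ] [0.56102731 0.26907026 0.039     ] [0.56067765 0.26770201 0.03612948]
plate [ 0.47611442 -0.16551503  0.117     ] [ 0.47742011 -0.16113212  0.117     ] [ 0.47688091 -0.16596448  0.1123492 ]
spray base [ 0.58094139 -0.40967802  0.05      ] sunk [ 0.44910472 -0.22487512  0.068     ] [ 0.45807743 -0.21553363  0.068     ]
t 0.3 eef [0.2395 0.6309 0.2529] zax [-2.e-04 -6.e-04 -1.e+00] xax [-0.935  0.355 -0.   ] F [ 0.3 -0.1 -0.3] w 1.001 q [-1.32  0.48  0.02  1.56 -0.01  1.11 -0.08]
tool delta mm [-428.9 -225.3  123.1]
```

View pics/ov.png

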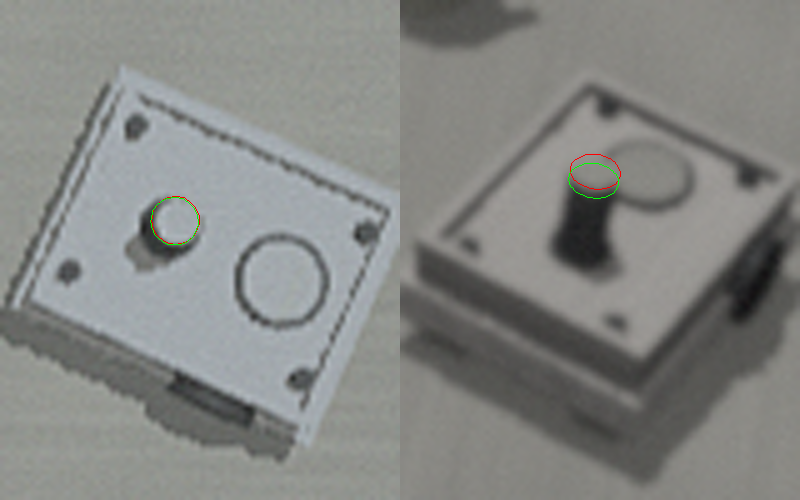

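Request:
{"op": "drive_tool", "data": {
  "series": [1,-35.7,-18.8,9,0,0,0,1,-35.7,-18.8,9,0,0,0,1,-35.7,-18.8,9,0,0,0,1,-35.7,-18.8,9,0,0,0,1,-35.7,-18.8,9,0,0,0,1,-35.7,-18.8,9,0,0,0,1,-35.7,-18.8,9,0,0,0,1,-35.7,-18.8,9,0,0,0,1,-35.7,-18.8,9,0,0,0,1,-35.7,-18.8,9,0,0,0,1,-35.7,-18.8,9,0,0,0,1,-35.7,-18.8,9,0,0,0],
  "force": 80
}}

```text
t: 1.8
eef_pos: [0.5608, 0.2672, 0.1451]
tool_rot: [0.0, 0.18, 0.984, 0.0]
contact_force: [0.5, 0.4, 0.2]
gripper_width: 0.997
```

```bash
python3 - <<'E'
from h import *
T=cam('top');S=cam('side')
print('sunk',ray(T,(393.9,305.7),.068),ray(S,(417.1,202.7),.068))
delta([.5605,.268,.030])
m=np.hstack([cv2.resize(c['pixels'][v-50:v+50,u-40:u+40],None,fx=5,fy=5,interpolation=cv2.INTER_CUBIC) for c,u,v in((T,210,262),(S,330,350))])
cv2.imwrite('pics/g.png',m)
E
```

```text
sunk [ 0.44985212 -0.22331644  0.068     ] [ 0.45054513 -0.2185591   0.068     ]
t 1.9 eef [0.563  0.2622 0.1444] zax [ 8.0e-04 -3.6e-03 -1.0e+00] xax [-0.932  0.362 -0.002] F [ 1.2 -0.9 -0.5] w 1.002 q [-0.63  0.51  0.12  1.79 -0.07  0.85  0.73]
tool delta mm [  4.7   4.9 114.4]
```

View pics/g.png

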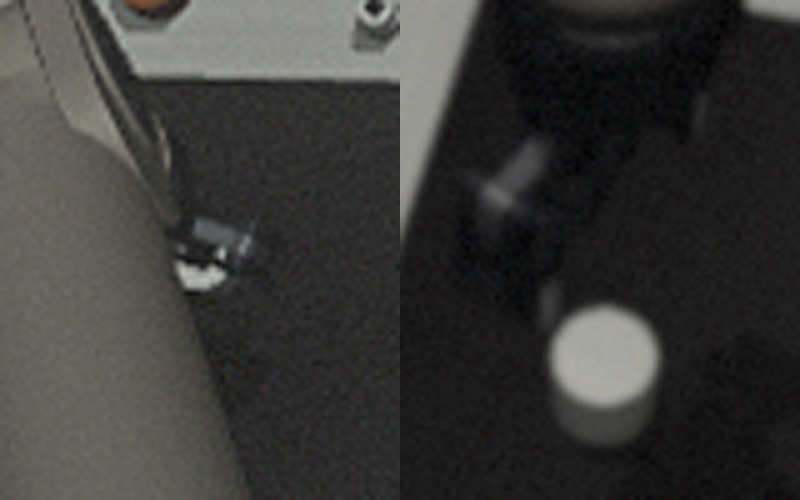

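The crop shows the cup undisturbed at about (331,371) in the side view, with the open fingers above it. The arm was still settling from overshoot, so I descend in small steps and pause before closing.

Request:
{"op": "drive_tool", "data": {
  "series": [1,0,0,0,0,0,0,1,0,0,0,0,0,0,1,0,0,20,0,0,0,1,0,0,25,0,0,0,1,0,0,10,0,0,0,1,0,0,0,0,0,0,1,0,0,0,0,0,0]
}}

```text
t: 2.78
eef_pos: [0.5605, 0.2687, 0.0912]
tool_rot: [0.001, 0.18, 0.984, 0.001]
contact_force: [0.4, -0.4, 0.0]
gripper_width: 1.001
```

```bash
python3 - <<'E'
from h import *
delta([.5605,.268,.030])
E
```

```text
t 2.775 eef [0.5605 0.2687 0.0912] zax [ 1.3e-03  8.0e-04 -1.0e+00] xax [-0.935  0.355 -0.001] F [ 0.4 -0.4  0. ] w 1.001 q [-0.62  0.58  0.1   1.82 -0.08  0.75  0.73]
tool delta mm [-0.2 -0.7 61.2]
```

Request:
{"op": "drive_tool", "data": {
  "series": [1,0,0,20,0,0,0,1,0,0,20,0,0,0,1,0,0,13,0,0,0,1,0,0,6,0,0,0,1,0,0,0,0,0,0,-1,0,0,0,0,0,0,-1,0,0,0,0,0,0,-1,0,0,0,0,0,0,-1,0,0,0,0,0,0,-1,0,0,0,0,0,0,-1,0,0,0,0,0,0,-1,0,0,0,0,0,0],
  "force": 80
}}

```text
t: 4.28
eef_pos: [0.5605, 0.2684, 0.0323]
tool_rot: [0.0, 0.18, 0.984, 0.0]
contact_force: [-1.7, 0.5, 5.6]
gripper_width: 0.473
```

Request:
{"op": "drive_tool", "data": {
  "series": [-1,0,0,-10,0,0,0,-1,0,0,-25,0,0,0,-1,0,0,-35,0,0,0,-1,0,0,-40,0,0,0,-1,0,0,-35,0,0,0,-1,0,0,-18,0,0,0,-1,0,0,0,0,0,0,-1,0,0,0,0,0,0]
}}

```text
t: 5.28
eef_pos: [0.5591, 0.2677, 0.1928]
tool_rot: [-0.001, 0.18, 0.984, -0.001]
contact_force: [-0.1, 0.8, -0.3]
gripper_width: 0.468
```

```bash
python3 - <<'E'
from h import *
delta([.4767,-.164,.195])
S=cam('side');T=cam('top')
p=proj(S,[.5605,.268,.19]).ravel().astype(int);u,v=p;print(p)
m=cv2.resize(S['pixels'][v-50:v+50,u-60:u+60],None,fx=5,fy=5,interpolation=cv2.INTER_CUBIC)
cv2.imwrite('pics/l.png',m)
E
```

```text
t 5.275 eef [0.5591 0.2677 0.1928] zax [-0.0022 -0.0013 -1.    ] xax [-0.935  0.355  0.002] F [-0.1  0.8 -0.3] w 0.468 q [-0.64  0.45  0.12  1.76 -0.07  0.94  0.72]
tool delta mm [ -76.1 -432.9   -1.5]
[332 330]
```

View pics/l.png

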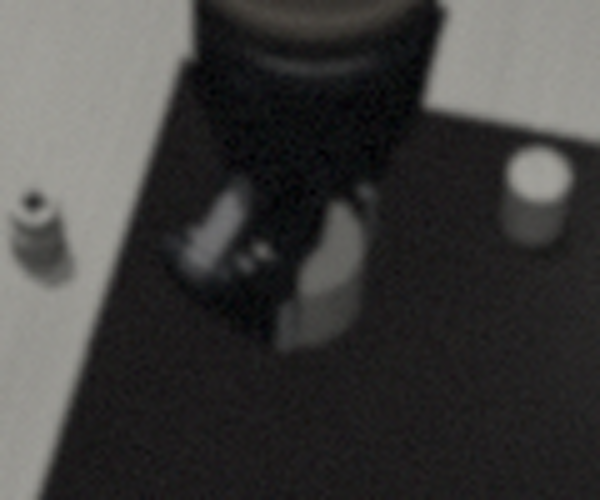

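The cup is held upright between the pads, around (325,270) in the crop. The narrow tappet and socket are untouched. I carry it over the plate.

Request:
{"op": "drive_tool", "data": {
  "series": [-1,-2.6,-15,0,0,0,0,-1,-5.3,-30,0,0,0,0,-1,-7,-40,0,0,0,0,-1,-7.9,-45,0,0,0,0,-1,-7.9,-45,0,0,0,0,-1,-7.9,-45,0,0,0,0,-1,-7.9,-45,0,0,0,0,-1,-7.9,-45,0,0,0,0,-1,-7.6,-43,0,0,0,0,-1,-6.1,-35,0,0,0,0,-1,-4.9,-28,0,0,0,0,-1,-3,-17,0,0,0,0]
}}

```text
t: 6.88
eef_pos: [0.4757, -0.1662, 0.1939]
tool_rot: [-0.0, 0.182, 0.983, -0.0]
contact_force: [-0.3, 0.9, -0.9]
gripper_width: 0.467
```

Request:
{"op": "drive_tool", "data": {
  "series": [-1,0,0,0,0,0,0,-1,0,0,10,0,0,0,-1,0,0,10,0,0,0,-1,0,0,10,0,0,0,-1,0,0,8,0,0,0,-1,0,0,0,0,0,0,-1,0,0,0,0,0,0,-1,0,0,0,0,0,0]
}}

```text
t: 7.88
eef_pos: [0.4777, -0.1638, 0.1566]
tool_rot: [0.0, 0.18, 0.984, 0.0]
contact_force: [0.5, -0.6, -0.9]
gripper_width: 0.47
```

```bash
python3 - <<'E'
from h import *
delta([.4767,-.164,.1153])
S=cam('side');T=cam('top');th=np.linspace(0,2*np.pi,80);e=bot.get_obs()['eef_pos'];m=[]
for c in(T,S):
    u,v=proj(c,[.4767,-.164,.12]).ravel().astype(int)
    x=cv2.resize(c['pixels'][v-40:v+40,u-40:u+40],None,fx=5,fy=5,interpolation=cv2.INTER_CUBIC); y=x.copy()
    for r,z,b,k in((.021,e[2]-.0293+.036,e,(0,0,255)),(.021,e[2]-.0293,e,(0,255,0)),(.012,.117,[.4767,-.164],(255,255,0))):
        q=proj(c,np.c_[b[0]+r*np.cos(th),b[1]+r*np.sin(th),0*th+z]);q=((q-[u-40,v-40]+.5)*5).round().astype(np.int32);cv2.polylines(y,[q],True,k,1)
    m.append(np.hstack([x,y]))
cv2.imwrite('pics/h.png',cv2.resize(np.vstack(m),(600,600)))
E
```

```text
t 7.875 eef [ 0.4777 -0.1638  0.1566] zax [ 8.e-04 -1.e-04 -1.e+00] xax [-0.935  0.355 -0.001] F [ 0.5 -0.6 -0.9] w 0.47 q [-0.02  0.33  0.27  2.06 -0.13  0.76  1.54]
tool delta mm [ 0.9 -0.6 41.3]
```

View pics/h.png

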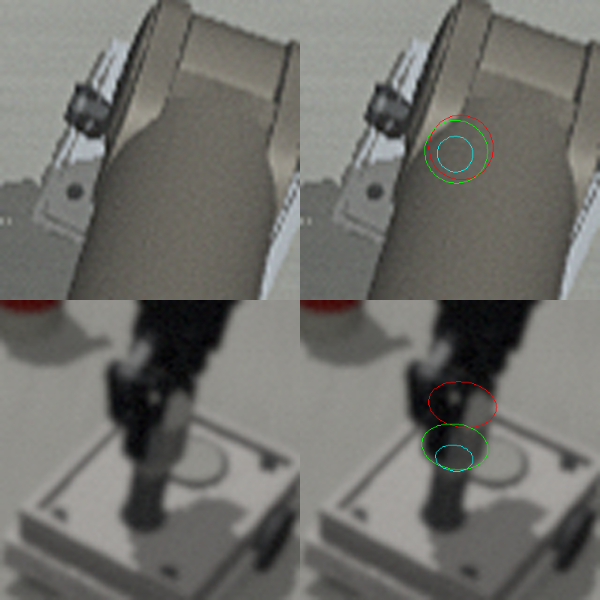

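The projected rim (green) surrounds the plate outline (cyan), and the spring is visible under the cup at about (148,480). I go down a little and watch for early contact.

Request:
{"op": "drive_tool", "data": {
  "series": [-1,1,-0.5,5,0,0,0,-1,0,0,5,0,0,0,-1,0,0,5,0,0,0,-1,0,0,5,0,0,0,-1,0,0,0,0,0,0,-1,0,0,0,0,0,0]
}}

```text
t: 8.72
eef_pos: [0.4764, -0.1638, 0.1363]
tool_rot: [0.0, 0.18, 0.984, 0.0]
contact_force: [-0.2, -0.2, 0.0]
gripper_width: 0.468
```

Request:
{"op": "drive_tool", "data": {
  "series": [-1,0,0,5,0,0,0,-1,0,0,5,0,0,0,-1,0,0,5,0,0,0,-1,0,0,0,0,0,0,-1,0,0,0,0,0,0]
}}

```text
t: 9.35
eef_pos: [0.4763, -0.1638, 0.1213]
tool_rot: [-0.0, 0.18, 0.984, -0.0]
contact_force: [-0.6, 0.1, -0.5]
gripper_width: 0.469
```

There is no force with the rim 25 mm below the plate top, so the plate is inside. Now I find the crown contact.

Request:
{"op": "drive_tool", "data": {
  "series": [-1,0,0,4,0,0,0,-1,0,0,0,0,0,0,-1,0,0,0,0,0,0]
}}

```text
t: 9.72
eef_pos: [0.4763, -0.1638, 0.1173]
tool_rot: [-0.0, 0.18, 0.984, 0.0]
contact_force: [0.2, 0.4, -0.6]
gripper_width: 0.472
```

Request:
{"op": "drive_tool", "data": {
  "series": [-1,0,0,4,0,0,0,-1,0,0,0,0,0,0,-1,0,0,0,0,0,0]
}}

```text
t: 10.1
eef_pos: [0.4766, -0.1639, 0.1137]
tool_rot: [0.0, 0.18, 0.984, 0.0]
contact_force: [-0.4, 0.5, 5.2]
gripper_width: 0.47
```

Request:
{"op": "drive_tool", "data": {
  "series": [-1,0,0,4,0,0,0,-1,0,0,0,0,0,0,-1,0,0,0,0,0,0]
}}

```text
t: 10.48
eef_pos: [0.4766, -0.1639, 0.11]
tool_rot: [0.0, 0.181, 0.984, 0.0]
contact_force: [-1.4, 0.7, 9.4]
gripper_width: 0.465
```

Request:
{"op": "drive_tool", "data": {
  "series": [-1,0,0,3,0,0,0,-1,0,0,1.8,0,0,0,-1,0,0,0,0,0,0,-1,0,0,0,0,0,0,-1,0,0,0,0,0,0,-1,0,0,0,0,0,0]
}}

```text
t: 11.22
eef_pos: [0.4767, -0.1639, 0.1055]
tool_rot: [0.0, 0.181, 0.984, 0.0]
contact_force: [-3.0, 1.2, 12.8]
gripper_width: 0.469
```

```bash
python3 - <<'E'
from h import *
f=[]
for i in range(8):
    S=cam('side'); o=bot.get_obs(); f.append([o['contact_force'][2],o['eef_pos'][2]])
print(np.mean(f,0),np.std(f,0)); delta([.4767,-.164,.1053])
e=bot.get_obs()['eef_pos'];c=S;th=np.linspace(0,2*np.pi,80)
u,v=proj(c,[.4767,-.164,.12]).ravel().astype(int)
x=cv2.resize(c['pixels'][v-40:v+40,u-40:u+40],None,fx=5,fy=5,interpolation=cv2.INTER_CUBIC); y=x.copy()
for z in(.076,.112):
    q=proj(c,np.c_[e[0]+.021*np.cos(th),e[1]+.021*np.sin(th),0*th+z]);q=((q-[u-40,v-40]+.5)*5).round().astype(np.int32);cv2.polylines(y,[q],True,(0,255,0),1)
cv2.imwrite('pics/p.png',np.hstack([x,y]))
E
```

```text
[12.17426555  0.10547469] [3.78431190e-01 9.98373423e-06]
t 11.625 eef [ 0.4767 -0.1639  0.1055] zax [ 1.e-03  2.e-04 -1.e+00] xax [-0.935  0.355 -0.001] F [-3.3  1.5 11.6] w 0.474 q [ 0.01  0.41  0.25  2.1  -0.16  0.65  1.57]
tool delta mm [-0.1 -0.1  0.2]
```

View pics/p.png

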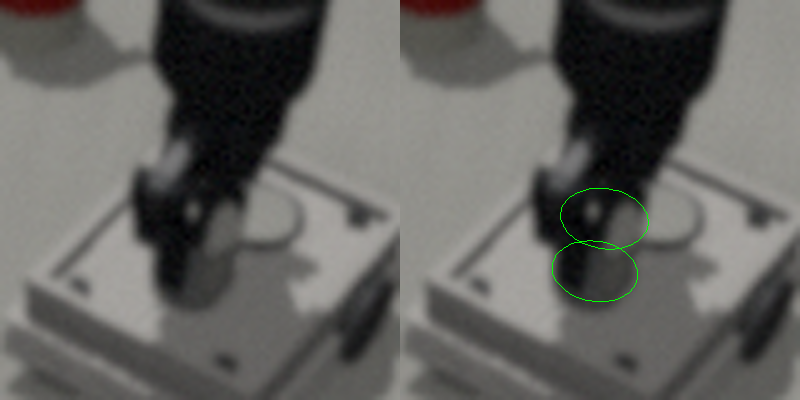

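Geometry says 9.8 mm of compression and the force (about 13 N) says about 9 mm. The picture shows the cup upright under the fingers with its rim over the spring. I add a slight push and check for creep.

Request:
{"op": "drive_tool", "data": {
  "series": [-1,0,0,0.5,0,0,0,-1,0,0,0,0,0,0,-1,0,0,0,0,0,0,-1,0,0,0,0,0,0,-1,0,0,0,0,0,0,-1,0,0,0,0,0,0,-1,0,0,0,0,0,0,-1,0,0,0,0,0,0,-1,0,0,0,0,0,0,-1,0,0,0,0,0,0,-1,0,0,0,0,0,0,-1,0,0,0,0,0,0]
}}

```text
t: 13.12
eef_pos: [0.4767, -0.1639, 0.105]
tool_rot: [0.0, 0.181, 0.984, 0.0]
contact_force: [-3.4, 0.5, 12.8]
gripper_width: 0.469
```

```bash
python3 - <<'E'
from h import *
f=[]
for i in range(16):
    cam('side'); o=bot.get_obs(); f.append(np.r_[o['contact_force'],o['eef_pos'][2]])
f=np.array(f);print(f[:8].mean(0).round(4),f[8:].mean(0).round(4),o['t'])
E
```

```text
[-3.1695  1.0502 12.4899  0.105 ] [-3.2888  1.1472 12.3865  0.105 ] 13.925
```

```bash
python3 -c "
from h import *
bot.hand_in(); delta([.4767,-.164,.105])"
```

```text
the job is handed in; nothing more can be done
the job is handed in; nothing more can be done
```

I set the wide tappet over the sprung plate and pushed it straight down. I handed the job in at about 14 s with it still gripped at 80 N and pressed; no verdict was reported.

**Last checks:**
- **Compression:** the tool height gives 10.3 mm. The vertical force, about 12.4 N plus 0.9 N for the cup's weight, gives about 9.1 mm. The two disagree by about 1 mm, but both are inside 8–12 mm.
- **Steadiness:** the force and height barely changed over the last 0.8 s, so there was no sign of slip or creep.
- **Seating:** there was no force until the expected crown contact height, so the plate is inside the cup. In the last picture the cup was upright, with its lower edge about 1.5 px below the projected outline.
- **Side load:** a sideways force of about 3.5 N remained while pressed. The skirt may be touching the plate, or it may be a small tilt.
- **Bystanders:** nothing touched them on the way. I did not measure their positions again at the end.

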